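Load the slide scanner with the tray lifter

ROBOT

A 6-joint arm with a two-finger parallel gripper is mounted at the origin on the work surface. World frame = base frame: x ahead of the robot, y to its left, z up, the work surface at z = 0. Lengths are in m, angles in rad, forces in N, time in s.
With the tool pointing down it reaches from about 0.275 to 0.825 m from the base axis. Payload 5.2 kg.
Tool frame: the origin (TCP) lies at the very end of the fingers, on their centre line; the grasp point (between the pads) lies 19 mm behind it; z points along the fingers, x is the direction in which the jaws open and shut, and the axes are right-handed (so a half turn about z gives the same grasp; the last joint's range is limited). The gripper opens to 93 mm and grips with 3 to 60 N. Pads are 15 mm wide; open, the fingers measure 128 mm over their backs; the gripper's body (75 mm by 188 mm) begins 65 mm behind the grasp point.
Start: joints at [-0.203, 0.259, 1.535, -0, 1.348, -0.203], TCP at [0.55, 0, 0.219] pointing down, gripper open.
Joint ranges: [-3.14, 3.14], [-0.91, 2.08], [0.19, 2.58], [-1.22, 4.36], [0.22, 2.71], [-3.12, 3.12]. Speed limits (rad/s): [2.57, 2.57, 3.14, 3.14, 3.14, 3.14].

INTERFACE

Orientations are given as a 3x3 rotation matrix whose columns are the frame's x, y, z axes.
In Python, from bench import ctrl gives the robot as it stands.
- The arm moves only by the tool carry_out, never from a script. Its argument "moves" is one flat list of numbers, 4 for each row, row after row: the shift along the tool's x, y, z in cm, then the turn about the tool's z in rad. In form: [x, y, z, twist, x, y, z, twist, ...]. A call has 1 to 20 rows; each row is the pose to reach, as a shift and turn from the pose commanded when the call began, along the tool's axes at that moment; what a row does not reach only later rows make up. A row lasts 1/12 s, in which the tool goes at most 41.7 mm and 7.16 degrees, less where a joint would pass 70% of its speed; a pose out of reach is approached as far as the arm can. A call with a gripper value outside its range is refused whole. "claw" is the opening, from -1 (shut) to 1 (fully open), so that 0 is half open, set as the call begins (left out, the last holds). The fingers move at their own pace and stop on an object; "newtons" is the grip in N (left out, the last holds). Time passes only in rows, so rows that repeat a pose let the fingers close. It gives the time, the measured TCP pose, the force and the opening at its end, in the units of the state.
- ctrl.get_obs(): the state, without advancing time (a new reading comes with each control period).
- ctrl.capture(name): name is "scene" or "side" or "wrist"; returns (picture, depth): 400x640x3 uint8, blue, green, red; 400x640 float32, m along the optical axis (not along the pixel's ray), 0 where there is no reading.
- ctrl.camera_model(name): a dict with "vfov" (degrees; the focal length in pixels is half the picture's height over the tangent of half this angle, whatever the lens; pixels are square), "cx", "cy" (the principal point, pixels), "rvec" (rotation vector, rad) and "tvec" (3), from world to camera coordinates, as OpenCV has them; the wrist camera has in their place "hand_eye" (4x4, takes a point from camera to tool coordinates, whose origin is the TCP and whose axes are the tool frame's). Camera axes: x right, y down, z forward; pixel columns grow to the right and rows downward; lengths in m; the calibration is good to about 2 mm. A picture is of the moment at which its call begins: read the wrist's pose just before it. camera_model takes no time and is no camera call.
- ctrl.close_job(): hands the job in, once; it reports no verdict.
The state is a dict: "time_s": time; "q": joint angles; "dq": joint speeds; "joint_efforts": joint torques, N m; "position": TCP position; "eef_rot": TCP orientation; "force": force on the tool from outside, world axes, zero at the start; "moment": the same for the moment, N m; "grip_width": finger opening in m.
Only numpy, scipy, OpenCV 4.12 (cv2) and the standard library are available. Lean on these libraries where they do the work, as an engineer would, in place of code of your own. Each camera call takes 0.05 s, during which the arm holds its last target. There are 200 camera calls.

TASK

Pull the tray lifter up out of its sprung holder, use it to slide under each slide tray waiting on the bench and set every tray down flat inside the scanner's pulled-out deck, then push the deck in until you feel it stop, and press the lifter back down into its holder until it clicks and sits flat. Move the trays only with the lifter, never with the fingers, keep them level, and leave the other things on the bench alone.

Things in the scene. Friction and masses are not known exactly. Their poses are not given: they have to be found in the camera images.
- lifter: Trowel-like lifter, 0.25 kg. Origin: underside of its flat steel blade, 3 mm thick: x -34 to +55 mm (free tip), 44 wide; behind that a tang 24 wide. A riser at x -46 to -58 mm carries a black handle bar over the blade: x -60 to +40 mm, 22 wide, 95 to 121 mm above the underside; between blade and bar it is open, for the tray. Lugs stick out 4 mm on both sides of the riser, 30 mm up.
- lifter_grip (a point): Where to grip the lifter: middle of the handle bar's height and width, 35 mm behind the blade's centre (lifter x = -35 mm), 108 mm above the blade's underside. Close the fingers from above across the bar's 22 mm width (lifter's y), with 50 N or more.
- lifter_tip (a point): Middle of the free front edge of the lifter's blade, on its underside, 55 mm ahead of the lifter's origin.
- holder: Fixed grey holder of the lifter: base plate 150 x 100 x 6 mm, origin at the centre of its underside. At x = -52 mm two towers 62 mm high, 52 mm apart inside, each with a sprung steel ball; the balls (27 mm apart) catch over the lifter's lugs. The lifter is pulled straight up and pressed straight down; passing the balls, from about 0 to 20 mm above the seat, takes about 5 to 20 N.
- holder_seat (a point): Where the origin of the seated lifter lies: centre of the top of the holder's base plate (6 mm above the bench). Seated, the lifter's axes agree with the holder's.
- deck (a joint): The scanner's deck drawer: 0 = fully home at its stop, about 0.12 (m) = pulled out, as at the start. It slides with about 3 N of friction and stays where left. To push it in, push on its front face (from 2 to 17 mm above the bench), for instance with the tip of the lifter's blade.
- deck_mid (a point): Centre of the deck's floor, 12 mm above the bench, moving with it; +x into the scanner, +y along the deck. Floor 110 (x) by 240 mm (y) inside; a lip 5 mm above it in front, rims 12 mm above it at the sides and rear. Three trays fit side by side, long way along x, at y = -78, 0, +78 mm. The blade leaves over the lip, under a tray standing on its 14 mm skids.
- deck_front (a point): Middle of the deck's front outer face, 60 mm in front of the deck's centre, at the height of 10 mm: the place to push.
- scanner: Fixed slide scanner: white housing 320 mm deep, 340 wide, 182 high. Origin: on the bench under the middle of its front face; +x into it, away from the robot. The deck runs in a mouth 280 mm wide and 75 high in that face. With the deck home, the deck's front stands 25 mm before the face.
- tray1: A flat aluminium slide tray with two glass slides (2 or 3 such trays are present): 90 mm long (own x), 66 wide (y), 24 high, 0.11-0.22 kg. Origin: centre of underside. Two skids 14 mm high and 7 wide run along its long edges, so under its floor is a tunnel 14 mm high, 52 wide, open at both ends (-x, +x). Starts on the bench at the robot's right, +x roughly away from the robot.
- tray2: A flat aluminium slide tray with two glass slides (2 or 3 such trays are present): 90 mm long (own x), 66 wide (y), 24 high, 0.11-0.22 kg. Origin: centre of underside. Two skids 14 mm high and 7 wide run along its long edges, so under its floor is a tunnel 14 mm high, 52 wide, open at both ends (-x, +x). Starts on the bench at the robot's right, +x roughly away from the robot.
- tray3: A flat aluminium slide tray with two glass slides (2 or 3 such trays are present): 90 mm long (own x), 66 wide (y), 24 high, 0.11-0.22 kg. Origin: centre of underside. Two skids 14 mm high and 7 wide run along its long edges, so under its floor is a tunnel 14 mm high, 52 wide, open at both ends (-x, +x). Starts on the bench at the robot's right, +x roughly away from the robot.
- tube_rack: Orange rack with clear tubes, 100 x 200 x 75 mm, origin at the centre of its underside. Not part of the job: leave it alone.
- bottle: Clear reagent bottle, 64 mm across and 130 mm high, origin at the centre of its underside. Leave it alone.
- timer: Flat black timer box, 70 x 90 x 28 mm, origin at the centre of its underside. Leave it alone.
There are look-alikes about, which are no part of the job. What is shaped like the lifter but green is not meant.

How it is judged:
By the outcome, as a careful person would: the job done as asked, in the order asked, and still so for the second after the job is handed in, with the robot touching nothing.
Of tray1, tray2, tray3 only 2 to 3 are there at a start; the rules pass over those that are not, and their reading is None.
At some moment in a run one of tray1, tray2, tray3 may be knocked a few centimetres aside while the robot is not near it.
It also fails if it takes over 210 s, if anything falls off the work surface, if the arm or the gripper's body presses on something with over 40 N, if the wrist force passes 120 N, or if a joint passes its speed limit or range.

## Working session

There is one attempt and no reset: what is moved stays moved. The work goes in short steps, Python scripts to look and compute and a tool call to move; the robot and the scene stay as the last step left them, time stands still between calls to the robot, and variables do not carry over. Pictures are saved under pics/ and viewed, about 12 in all and at most 16, crops included, and the job is handed in when it is done.

Besides the shell and the picture viewer there is one more tool, called in YAML: its name, and indented under it one key for each argument. carry_out: Moves the arm, as the interface text tells. Its arguments: {"type":"object","properties":{"moves":{"type":"array","items":{"type":"number"}},"claw":{"type":"number"},"newtons":{"type":"number"}},"required":["moves"]}

```bash
ls; mkdir -p pics; cat > h.py <<'E'
import numpy as np, cv2
from bench import ctrl
def cam(n):
    m=ctrl.camera_model(n); f=200/np.tan(np.radians(m['vfov'])/2)
    if 'hand_eye' in m:
        o=ctrl.get_obs(); T=np.eye(4); T[:3,:3]=o['eef_rot']; T[:3,3]=o['position']
        C=T@np.array(m['hand_eye'])
    else:
        R=cv2.Rodrigues(np.array(m['rvec'],float))[0]; C=np.eye(4); C[:3,:3]=R.T; C[:3,3]=-R.T@np.array(m['tvec'],float).ravel()
    return f,m['cx'],m['cy'],C
def shot(n,fn=None):
    c=cam(n); im,d=ctrl.capture(n)
    if fn: cv2.imwrite('pics/'+fn,im)
    return im,d,c
def ray(c,u,v,z):
    f,cx,cy,C=c; r=C[:3,:3]@np.array([(u-cx)/f,(v-cy)/f,1]); o=C[:3,3]
    return o+r*(z-o[2])/r[2]
def cloud(d,c):
    f,cx,cy,C=c; v,u=np.mgrid[:400,:640]
    P=np.stack([(u-cx)/f*d,(v-cy)/f*d,d],-1)
    W=P@C[:3,:3].T+C[:3,3]; W[d==0]=np.nan
    return W
E
python3 - <<'E'
from h import *
print(ctrl.get_obs())
for n in('scene','side','wrist'):
    im,d,c=shot(n,n+'0.png'); np.savez('/tmp/%s0.npz'%n,im=im,d=d,C=c[3],k=c[:3]); print(n,ctrl.camera_model(n), c[3][:3,3].round(3), c[3][:3,2].round(2))
E
```

```text
pics
{'time_s': 0.0, 'q': array([-2.02804833e-01,  2.59342262e-01,  1.53603936e+00,  2.73260877e-05,
        1.34795502e+00, -2.02811940e-01]), 'dq': array([ 0.000121  ,  0.00080596, -0.002009  , -0.00130732, -0.00019412,
        0.00100206]), 'joint_efforts': array([ 2.41929010e-04, -4.37298238e+01, -2.84004611e+01,  7.19661056e-02,
        4.11791797e-02, -1.14769305e-04]), 'position': array([5.49490699e-01, 1.35529009e-04, 2.17835624e-01]), 'eef_rot': array([[ 9.99998550e-01,  7.23251405e-07, -1.70287460e-03],
       [ 1.36587253e-06, -9.99999929e-01,  3.77373178e-04],
       [-1.70287421e-03, -3.77374957e-04, -9.99998479e-01]]), 'force': array([-0.73248373, -0.53369613, -0.21773313]), 'moment': array([ 0.01366348,  0.02086672, -0.06329257]), 'grip_width': 0.09337932934016674}
scene {'vfov': 48.35902903250487, 'cx': 319.7865677359986, 'cy': 198.0714251298025, 'rvec': array([ 1.78059047,  2.24765311, -0.43358266]), 'tvec': array([ 0.07112283, -0.45308019,  1.44808332])} [0.955 0.145 1.172] [-0.37 -0.08 -0.93]
side {'vfov': 53.37558865985814, 'cx': 324.5173797341892, 'cy': 194.2027268903001, 'rvec': array([ 2.01767815, -0.67569581,  0.36008822]), 'tvec': array([-0.38337603,  0.27832152,  1.05833755])} [-0.136 -0.854  0.773] [ 0.5   0.7  -0.51]
wrist {'vfov': 71.95357665293668, 'cx': 318.26854145106614, 'cy': 196.31186995882663, 'hand_eye': array([[ 9.99999318e-01,  1.15344961e-03, -1.83265578e-04,
        -4.67737461e-04],
       [-1.07546755e-03,  9.70621078e-01,  2.40610817e-01,
        -6.57123485e-02],
       [ 4.55413885e-04, -2.40610456e-01,  9.70621657e-01,
        -1.65482016e-01],
       [ 0.00000000e+00,  0.00000000e+00,  0.00000000e+00,
         1.00000000e+00]])} [0.549 0.066 0.383] [-0.   -0.24 -0.97]
```

View pics/scene0.png

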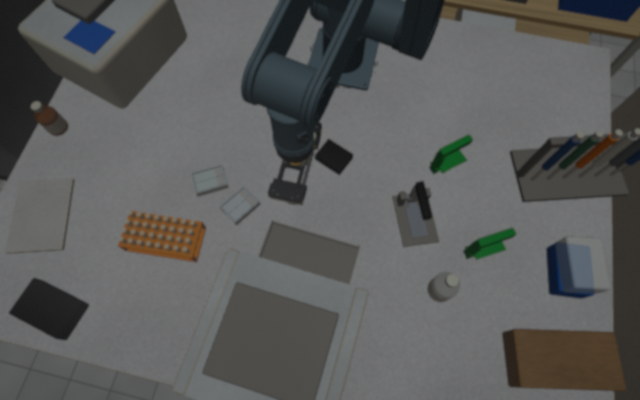

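View pics/side0.png

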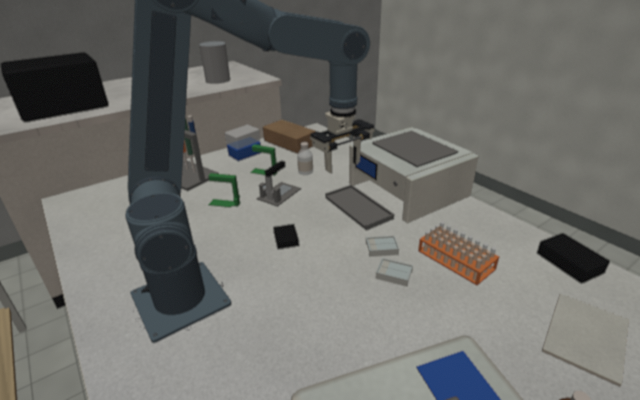

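Two trays are visible, at scene (210,180) and (240,205). The black-handled lifter sits in its grey holder at (418,210), with the handle at (424,200). The things that could be mistaken for it are the green lifters at (452,155) and (490,243) and the black timer at (334,156). The deck is at (310,250), the scanner at (275,330), the bottle at (444,287) and the rack at (162,235). I choose the black one at (424,200).

```bash
cat >> h.py <<'E'
def rect(P):
    (cx,cy),(w,h),a=cv2.minAreaRect((P[:,:2]*1000).astype(np.float32)); return np.round([cx,cy,w,h,a],1)
def comps(W,lo,hi,box=None,minn=40):
    m=(W[...,2]>lo)&(W[...,2]<hi)
    if box is not None:
        u0,v0,u1,v1=box; k=np.zeros_like(m); k[v0:v1,u0:u1]=1; m&=k
    n,l,s,c=cv2.connectedComponentsWithStats(m.astype(np.uint8))
    for i in range(1,n):
        if s[i,4]>=minn:
            P=W[l==i]; print('px',c[i].round(),s[i,4],'rect mm',rect(P),'z',np.percentile(P[:,2],[5,50,95]).round(4))
E
python3 - <<'E'
from h import *
D={n:np.load('/tmp/%s0.npz'%n) for n in('scene','side','wrist')}
W={n:cloud(D[n]['d'],(*D[n]['k'],D[n]['C'])) for n in D}
for v,u in[(100,500),(220,220),(150,400)]: print(W['scene'][v,u])
print('trays');comps(W['scene'],.013,.04,(185,160,265,225))
print('handle');comps(W['scene'],.115,.14,(390,170,440,250),20)
print('plate');comps(W['scene'],.003,.012,(380,170,445,255))
print('towers');comps(W['scene'],.05,.08,(390,170,440,250),10)
print('deck');comps(W['scene'],.006,.03,(250,215,365,290))
print('scanner top');comps(W['scene'],.16,.2,(150,220,400,400),400)
print('side trays');comps(W['side'],.013,.04,(350,225,420,290))
a=cv2.resize(D['scene']['im'][165:260,380:450],None,fx=5,fy=5,interpolation=cv2.INTER_CUBIC)
b=cv2.resize(D['scene']['im'][150:290,180:370],None,fx=2.2,fy=2.2,interpolation=cv2.INTER_CUBIC)
h=max(a.shape[0],b.shape[0]); p=lambda x:cv2.copyMakeBorder(x,0,h-x.shape[0],0,0,cv2.BORDER_CONSTANT)
cv2.imwrite('pics/c1.png',cv2.convertScaleAbs(np.hstack([p(a),p(b)]),alpha=1.6))
E
```

```text
[ 0.03869199  0.51565236 -0.00333401]
[ 0.62116518 -0.2115647   0.00398118]
[0.29029902 0.23861792 0.00488206]
trays
px [209. 180.] 735 rect mm [ 517.6 -275.1   69.2   90.3   32.3] z [0.0169 0.0211 0.026 ]
px [239. 205.] 787 rect mm [ 571.3 -168.6   68.4   90.3   58.1] z [0.0162 0.0212 0.0258]
handle
px [423. 200.] 360 rect mm [484.9 309.4 100.3  22.6  20.9] z [0.1178 0.1265 0.1301]
plate
px [414. 225.] 1279 rect mm [497.8 314.6 158.5 114.5  16.7] z [0.0038 0.0073 0.0111]
towers
px [428. 192.] 37 rect mm [431.7 327.9  25.4  10.1  21.7] z [0.0557 0.0621 0.065 ]
px [403. 196.] 77 rect mm [455.7 267.   24.8  26.3  25.8] z [0.0514 0.0608 0.0655]
px [412. 195.] 30 rect mm [450.6 289.4  19.1   9.7  78. ] z [0.053  0.0628 0.0761]
deck
px [309. 252.] 3617 rect mm [653.3  48.4 255.2 109.8  86.7] z [0.0087 0.0125 0.0199]
scanner top
px [271. 334.] 21217 rect mm [898.7  34.3 340.5 322.3  86.2] z [0.1678 0.179  0.1847]
side trays
px [382. 244.] 480 rect mm [ 567.4 -172.6   71.3   91.    57.2] z [0.0156 0.0197 0.0237]
px [394. 270.] 613 rect mm [ 512.2 -279.    72.1   90.1   31.6] z [0.0157 0.0197 0.0237]
```

View pics/c1.png

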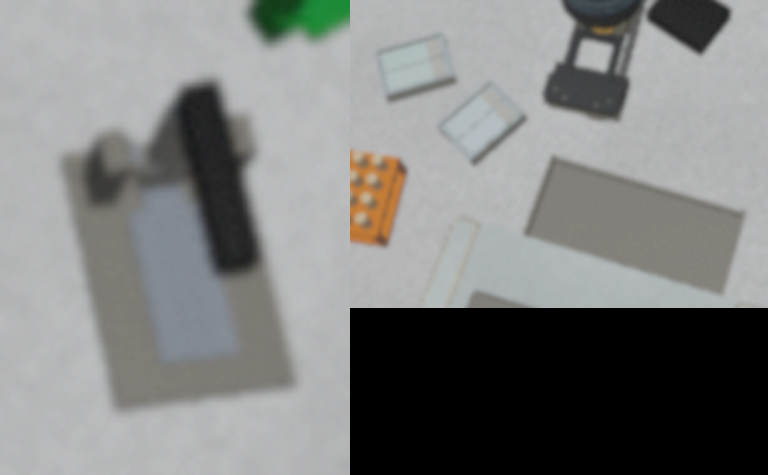

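View pics/wrist0.png

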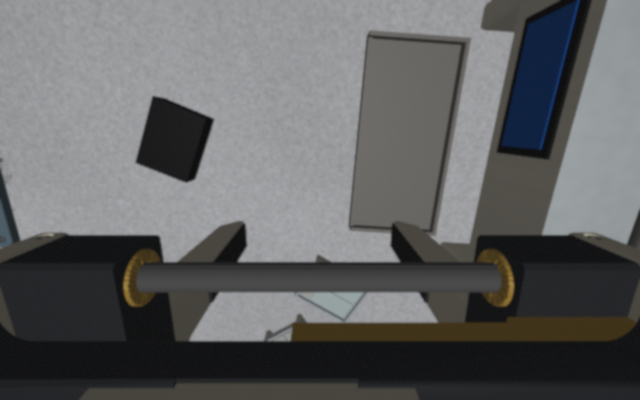

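The crop confirms the choice: the black handle over the steel blade, in the grey holder. The trays and deck are also clear. Next I move above the handle for a closer look.

carry_out:
  moves: [-2,-6,-2,0.12,-4,-14,-2.2,0.36,-6,-20,-2.2,0.6,-8,-26,-2.2,0.84,-8.8,-30.1,-2.2,1.1,-8.8,-30.1,-2.2,1.21,-8.8,-30.1,-2.2,1.21,-8.8,-30.1,-2.2,1.21,-8.8,-30.1,-2.2,1.21,-8.8,-30.1,-2.2,1.21,-8.8,-30.1,-2.2,1.21,-8.8,-30.1,-2.2,1.21,-8.8,-30.1,-2.2,1.21,-8.8,-30.1,-2.2,1.21,-8.8,-30.1,-2.2,1.21]
  claw: 1
  newtons: 55

```text
time_s: 1.4
position: [0.4621, 0.3007, 0.2406]
eef_rot: [[0.354, -0.935, -0.0], [-0.935, -0.354, -0.0], [-0.0, 0.0, -1.0]]
force: [0.6, 0.0, -0.5]
grip_width: 0.0929
```

```bash
cat >> h.py <<'E'
def to(p,psi=None):
    "print move (cm, rad) from present pose to TCP p, tool-x yaw psi(deg)"
    o=ctrl.get_obs(); R=o['eef_rot']; s=R.T@(np.array(p)-o['position'])*100
    now=np.degrees(np.arctan2(R[1,0],R[0,0])); t=0 if psi is None else -np.radians(psi-now)
    print('move',s.round(2),'twist',round(t,3),'| pos',o['position'].round(4),'psi',now.round(2),'F',o['force'].round(1),'t',round(o['time_s'],1),'g',round(o['grip_width'],4))
def lif(x,y,z,th): 
    "TCP for lifter origin (underside) x,y,z yaw th deg"
    a=np.radians(th); to([x-.035*np.cos(a),y-.035*np.sin(a),z+.089],th-90)
E
python3 - <<'E'
from h import *
to([.4615,.3007,.24],-69.5)
im,d,c=shot('wrist','w1.png'); W=cloud(d,c)
print('handle');comps(W,.11,.145,None,200)
print('plate');comps(W,.002,.012,None,500)
np.savez('/tmp/w1.npz',im=im,d=d,C=c[3],k=c[:3])
E
```

```text
move [-0.02  0.06  0.06] twist 0.004 | pos [0.4621 0.3007 0.2406] psi -69.29 F [ 0.6  0.  -0.5] t 1.4 g 0.0929
handle
px [154.  49.] 2907 rect mm [536.4 498.   22.9  99.8  31.5] z [0.1137 0.1203 0.1218]
px [318. 171.] 2011 rect mm [480.6 308.1  99.   21.5  21.2] z [0.1237 0.1262 0.1275]
px [  8. 224.] 338 rect mm [306.  609.9  22.   13.2  37.8] z [0.1111 0.1191 0.128 ]
px [226. 296.] 213 rect mm [307.9 356.7  13.1  49.4  42.1] z [0.1192 0.1205 0.1214]
plate
px [489. 105.] 538 rect mm [613.1  75.5 276.6 108.7  60.6] z [0.0027 0.0073 0.0115]
px [544. 103.] 12652 rect mm [661.   45.3 237.7 109.9  86.4] z [0.0097 0.011  0.0118]
px [188.  77.] 1600 rect mm [529.9 504.4  40.1 113.6  31.9] z [0.0021 0.003  0.0044]
px [318. 138.] 4730 rect mm [496.8 314.2 134.6 100.2  21.4] z [0.0042 0.0057 0.009 ]
```

View pics/w1.png

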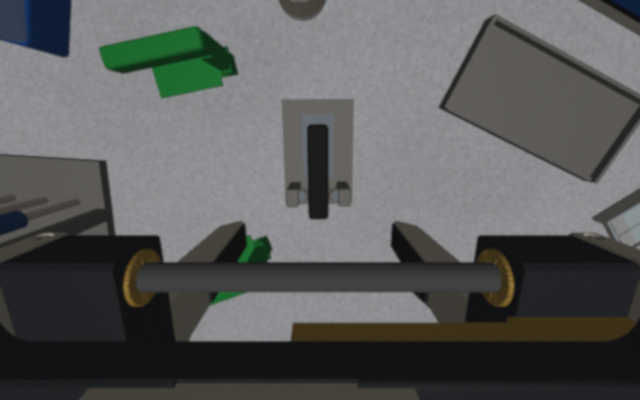

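Wrist view 1: the handle runs from (318,125) to (318,218) over the plate, yaw about 21.3°. The green look-alikes are clear of it. Next: go down and grip.

```bash
python3 - <<'E'
from h import *
to([.4573,.2989,.095],-68.7)
E
```

```text
move [ 0.    0.52 14.56] twist -0.011 | pos [0.4621 0.3007 0.2406] psi -69.31 F [-0.5 -0.6  0.5] t 1.4 g 0.093
```

carry_out:
  moves: [0,0.5,2,-0.01,0,0.5,5,-0.01,0,0.5,8,-0.01,0,0.5,11,-0.01,0,0.5,13,-0.01,0,0.5,14.5,-0.01,0,0.5,14.5,-0.01,0,0.5,14.5,-0.01,0,0.5,14.5,-0.01]

```text
time_s: 2.2
position: [0.4582, 0.2994, 0.0967]
eef_rot: [[0.362, -0.932, 0.002], [-0.932, -0.362, 0.001], [-0.0, -0.002, -1.0]]
force: [-0.0, 0.5, -0.4]
grip_width: 0.093
```

carry_out:
  moves: [0,0,0,0,0,0,0,0,0,0,0,0,0,0,0,0,0,0,0,0,0,0,0,0,0,0,0,0,0,0,0,0,0,0,0,0,0,0,0,0,0,0,0,0,0,0,0,0]
  claw: -1
  newtons: 60

```text
time_s: 3.2
position: [0.4573, 0.2993, 0.0956]
eef_rot: [[0.362, -0.932, -0.0], [-0.932, -0.362, -0.0], [-0.0, 0.0, -1.0]]
force: [-0.2, 1.2, -0.8]
grip_width: 0.0216
```

```bash
python3 -c "
from h import *
o=ctrl.get_obs(); np.savez('seat.npz',p=o['position'],R=o['eef_rot']); to(o['position']); print(o['position'],o['force'],o['moment'])"
```

```text
move [0. 0. 0.] twist 0 | pos [0.4573 0.2993 0.0956] psi -68.76 F [-0.2  1.2 -0.8] t 3.2 g 0.0216
[0.45732845 0.29925363 0.09561572] [-0.17731457  1.20988904 -0.80441051] [0.03548847 0.10123836 0.04117253]
```

carry_out:
  moves: [0,0,-0.3,0,0,0,-0.6,0,0,0,-0.9,0,0,0,-1.2,0,0,0,-1.5,0,0,0,-1.8,0,0,0,-2.1,0,0,0,-2.4,0,0,0,-2.8,0,0,0,-3.5,0,0,0,-4.5,0,0,0,-6,0,0,0,-8,0,0,0,-10,0,0,0,-12,0,0,0,-13,0,0,0,-13,0,0,0,-13,0]

```text
time_s: 4.7
position: [0.4574, 0.2993, 0.226]
eef_rot: [[0.362, -0.932, 0.001], [-0.932, -0.362, 0.0], [-0.0, -0.001, -1.0]]
force: [-0.5, 0.1, -2.1]
grip_width: 0.0212
```

```bash
cat >> h.py <<'E'
def tool(W):
    o=ctrl.get_obs(); return (W-o['position'])@o['eef_rot']
E
python3 - <<'E'
from h import *
im,d,c=shot('wrist','w2.png'); T=tool(cloud(d,c))
# blade at tool z~0.089-.003 ; bar top at tool z ~ -0.032
for nm,lo,hi in(('bar',-.045,-.02),('blade',.075,.10)):
    m=(T[...,2]>lo)&(T[...,2]<hi)&(abs(T[...,0])<.05)&(T[...,1]<.03)&(T[...,1]>-.13)
    P=T[m]; print(nm,len(P),rect(P)); 
    A=np.c_[P[:,:2],np.ones(len(P))]; print(' plane',np.linalg.lstsq(A,P[:,2],rcond=None)[0].round(4), 'y range',np.percentile(P[:,1],[0.5,99.5]).round(4),'x',np.percentile(P[:,0],[1,99]).round(4))
E
```

```text
bar 7415 [ -3.2 -24.7  99.6  49.7  76.6]
 plane [ 0.0019 -0.0078 -0.0319] y range [-0.0746  0.0227] x [-0.0185  0.0198]
blade 892 [  0.5 -46.1  88.2  44.   89.8]
 plane [0.0016 0.002  0.0861] y range [-0.0901 -0.0029] x [-0.0214  0.0224]
```

View pics/w2.png

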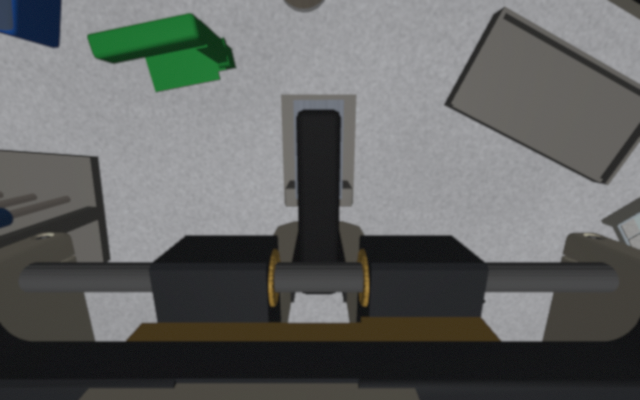

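The lifter is held level and at nominal geometry: the blade tip is at tool y -90 mm and the underside 89 mm below the TCP. Next I go behind the nearer tray (B) for a closer look.

```bash
python3 -c "
from h import *
lif(.471,-.108,.10,-32.4)"
```

```text
move [35.63 15.5   3.61] twist 0.936 | pos [0.4569 0.2991 0.225 ] psi -68.75 F [-0.1  0.  -2.5] t 4.8 g 0.0213
```

carry_out:
  moves: [1.5,0.6,0,0.04,4,1.8,0,0.1,7,3.1,0,0.18,10,4.4,0,0.26,13,5.7,0,0.34,16,7,0,0.42,19,8.3,0.5,0.5,22,9.6,1,0.58,25,10.9,1.5,0.66,28,12.2,2,0.74,31,13.5,2.5,0.82,33,14.4,3,0.88,34.5,15,3.4,0.92,35.6,15.5,3.6,0.936,35.6,15.5,3.6,0.936,35.6,15.5,3.6,0.936,35.6,15.5,3.6,0.936,35.6,15.5,3.6,0.936]

```text
time_s: 6.25
position: [0.4417, -0.0878, 0.1894]
eef_rot: [[-0.535, -0.845, -0.001], [-0.845, 0.535, 0.001], [-0.0, 0.001, -1.0]]
force: [-0.1, 1.0, -3.7]
grip_width: 0.0216
```

```bash
cat >> h.py <<'E'
def tray(fn=None):
    im,d,c=shot('wrist',fn); W=cloud(d,c); T=tool(W)
    m=(W[...,2]>.016)&(W[...,2]<.032)&(T[...,2]>.04)
    n,l,s,ce=cv2.connectedComponentsWithStats(m.astype(np.uint8))
    for i in range(1,n):
        if s[i,4]>300:
            P=W[l==i]; r=rect(P); Q=T[l==i]; th=r[4] if r[2]>r[3] else r[4]+90
            print('px',ce[i].round(),s[i,4],'bbox',s[i,:4],'rect',r,'long yaw',round((th+90)%180-90,2),'z',np.percentile(P[:,2],[5,50,95]).round(4),'tool rect',rect(Q))
    b=(abs(W[...,2])<.008); print('bench z',np.nanmedian(W[...,2][b]))
E
python3 - <<'E'
from h import *
to(ctrl.get_obs()['position']); tray('w3.png')
E
```

```text
move [0. 0. 0.] twist 0 | pos [ 0.4417 -0.0878  0.1894] psi -122.31 F [-0.1  1.  -3.7] t 6.2 g 0.0216
px [94. 84.] 3941 bbox [  0   0 237 185] rect [660.   49.2 251.6 121.9  86.3] long yaw 86.3 z [0.0164 0.0221 0.0245] tool rect [-232.4 -111.3  121.9  251.6   61.4]
px [320.  46.] 5538 bbox [289   1  63  92] rect [ 567.8 -170.9   66.2   90.4   57.9] long yaw -32.1 z [0.0179 0.0201 0.0237] tool rect [   2.9 -151.    90.4   66.2   89.8]
px [429.  39.] 5228 bbox [382   0  97  91] rect [ 514.2 -277.2   66.4   90.6   31.7] long yaw -58.3 z [0.0179 0.0201 0.0235] tool rect [ 121.5 -162.5   66.4   90.6   26. ]
bench z -0.0005128129899537037
```

View pics/w3.png

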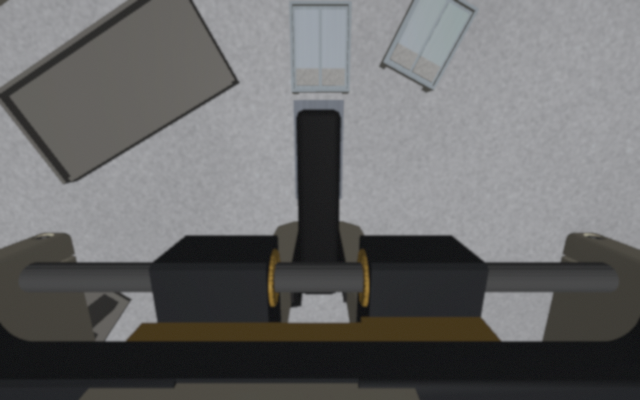

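The view shows tray B at (320,46), in line with the blade to about 2.4 mm, and tray A at (429,39). Next: go down behind tray B and slide in.

carry_out:
  moves: [0.24,0,2,-0.003,0.24,0,4,-0.003,0.24,0,6,-0.003,0.24,0,8,-0.003,0.24,0,9,-0.003,0.24,0,9.5,-0.003,0.24,0,9.5,-0.003,0.24,0,9.5,-0.003,0.24,0,9.5,-0.003]

```text
time_s: 7.05
position: [0.4414, -0.0908, 0.0956]
eef_rot: [[-0.533, -0.846, 0.002], [-0.846, 0.533, -0.001], [-0.0, -0.002, -1.0]]
force: [-0.2, -0.5, -2.4]
grip_width: 0.0214
```

```bash
python3 - <<'E'
from h import *
to(ctrl.get_obs()['position']); tray('w4.png')
E
```

```text
move [0. 0. 0.] twist 0 | pos [ 0.4414 -0.0908  0.0956] psi -122.18 F [-0.2 -0.5 -2.4] t 7.0 g 0.0214
px [123.  93.] 1914 bbox [  0   0 201 189] rect [601.2  31.9  51.  225.    8.7] long yaw -81.3 z [0.0161 0.0171 0.0241] tool rect [-189.1  -69.6   51.   225.    49.1]
px [318.  39.] 6821 bbox [275   0  87  81] rect [ 554.2 -162.2   66.2   58.2   57.6] long yaw 57.6 z [0.018  0.0201 0.0236] tool rect [   0.2 -133.3   66.2   58.1    0.2]
px [462.  31.] 5806 bbox [405   0 119  79] rect [ 506.4 -264.6   66.8   61.3   32. ] long yaw 32.0 z [0.0179 0.0201 0.0236] tool rect [ 112.3 -147.4   66.7   61.3   25.9]
bench z -0.0005428500812266202
```

carry_out:
  moves: [0,-0.5,0,0,0,-1.2,0,0,0,-2,0,0,0,-2.8,0,0,0,-3.6,0,0,0,-4.4,0,0,0,-5.2,0,0,0,-6,0,0,0,-6.8,0,0,0,-7.6,0,0,0,-8.4,0,0,0,-9.2,0,0,0,-10,0,0,0,-10.5,0,0,0,-10.7,0,0,0,-10.8,0,0,0,-10.8,0,0,0,-10.8,0,0,0,-10.8,0,0]

```text
time_s: 8.68
position: [0.5316, -0.148, 0.0946]
eef_rot: [[-0.533, -0.846, -0.0], [-0.846, 0.533, 0.0], [0.0, 0.0, -1.0]]
force: [0.4, 0.9, -1.8]
grip_width: 0.0214
```

```bash
python3 - <<'E'
from h import *
to(ctrl.get_obs()['position']); tray('w5.png')
E
```

```text
move [0. 0. 0.] twist 0 | pos [ 0.5316 -0.148   0.0946] psi -122.2 F [ 0.4  0.9 -1.8] t 8.7 g 0.0214
px [141.  16.] 540 bbox [117   0  41  31] rect [ 729.1 -113.     8.9   29.2   11.1] long yaw -78.9 z [0.017  0.0242 0.0311] tool rect [-134.9 -148.4    8.9   29.2   46.7]
px [115. 136.] 3806 bbox [  0  63 212 199] rect [656.7  -1.5 151.5 120.7  86.3] long yaw 86.3 z [0.0164 0.0226 0.0245] tool rect [-190.6  -27.7  120.7  151.5   61.5]
px [458. 139.] 8795 bbox [396  73 126 132] rect [ 514.4 -277.8   67.3   90.2   31.8] long yaw -58.2 z [0.018  0.0202 0.0237] tool rect [119.  -54.6  67.3  90.2  26. ]
px [316. 148.] 3949 bbox [277 101  81 106] rect [ 567.9 -170.9   66.3   89.5   57.9] long yaw -32.1 z [0.0179 0.0204 0.0241] tool rect [  0.  -42.9  89.5  66.3  89.9]
bench z -0.0005784168360545294
```

carry_out:
  moves: [0,0,-0.2,0,0,0,-0.4,0,0,0,-0.6,0,0,0,-0.8,0,0,0,-1,0,0,0,-1.4,0,0,0,-2,0,0,0,-2.8,0,0,0,-3.6,0,0,0,-4.4,0,0,0,-5.2,0,0,0,-6,0,0,0,-6.6,0,0,0,-7,0,0,0,-7,0,0,0,-7,0]

```text
time_s: 10.07
position: [0.5319, -0.1483, 0.1648]
eef_rot: [[-0.533, -0.846, 0.0], [-0.846, 0.533, -0.0], [-0.0, -0.0, -1.0]]
force: [0.2, 0.5, -4.1]
grip_width: 0.022
```

```bash
cat >> h.py <<'E'
def held():
    im,d,c=shot('wrist'); T=tool(cloud(d,c))
    m=(T[...,2]>.062)&(T[...,2]<.0835)&(abs(T[...,0])<.05)&(T[...,1]<.03)&(T[...,1]>-.13)
    P=T[m]; P=P[P[:,2]<.084]; print('held tray in tool',len(P),rect(P),'z',np.percentile(P[:,2],[5,50,95]).round(4))
    A=np.c_[P[:,:2],np.ones(len(P))]; print(' tilt',np.linalg.lstsq(A,P[:,2],rcond=None)[0].round(4))
E
python3 - <<'E'
from h import *
held()
cm=np.array([.660,.0482]); a=np.radians(-3.7); ex=np.array([np.cos(a),np.sin(a)]); ey=np.array([-ex[1],ex[0]])
for y in(-.075,.075):
    p=cm+ey*y-ex*.008; print(y,p); lif(p[0],p[1],.08,-3.7)
E
```

```text
held tray in tool 3631 [  0.  -42.7  90.1  66.2  89.8] z [0.0761 0.0798 0.0823]
 tilt [0.0001 0.0001 0.0794]
-0.075 [ 0.64717675 -0.02612741]
move [-14.81  -0.19  -0.46] twist -0.498 | pos [ 0.5317 -0.1482  0.1644] psi -122.21 F [ 1.   0.6 -4.1] t 10.1 g 0.0213
0.075 [0.6568566  0.12355993]
move [-27.99   6.98  -0.46] twist -0.498 | pos [ 0.5317 -0.1482  0.1644] psi -122.21 F [ 1.   0.6 -4.1] t 10.1 g 0.0213
```

carry_out:
  moves: [-0.4,0.1,0,-0.008,-1.3,0.3,0,-0.022,-2.5,0.6,0,-0.045,-4.1,1,0,-0.072,-5.6,1.4,0,-0.1,-7.1,1.8,0,-0.128,-8.7,2.2,0,-0.155,-10.2,2.55,0,-0.182,-11.8,2.95,0,-0.21,-13.3,3.3,0,-0.238,-14.8,3.7,0,-0.265,-16.4,4.1,0,-0.292,-17.9,4.5,0,-0.32,-19.5,4.85,0,-0.348,-21,5.25,0,-0.375,-22.5,5.65,0,-0.402,-24.1,6,0,-0.43,-25.5,6.4,0,-0.455,-26.6,6.65,0,-0.475,-27.4,6.85,0,-0.49]

```text
time_s: 11.78
position: [0.6201, 0.1221, 0.1644]
eef_rot: [[-0.069, -0.998, -0.0], [-0.998, 0.069, 0.0], [-0.0, 0.0, -1.0]]
force: [1.0, -0.5, -3.1]
grip_width: 0.0217
```

carry_out:
  moves: [-0.4,0,0,-0.008,-0.6,0,0,-0.008,-0.6,0,0,-0.008,-0.6,0,0,-0.008,-0.6,0,0,-0.008]

```text
time_s: 12.2
position: [0.6204, 0.1253, 0.1647]
eef_rot: [[-0.065, -0.998, -0.0], [-0.998, 0.065, -0.0], [0.0, 0.0, -1.0]]
force: [-0.1, 0.1, -3.5]
grip_width: 0.0219
```

```bash
cat >> h.py <<'E'
def deck(fn=None,y=0.,lo=.009,hi=.0145):
    im,d,c=shot(('wrist'),fn); W=cloud(d,c); T=tool(W)
    m=(W[...,2]>.008)&(W[...,2]<.027)&(T[...,2]>.045)&(W[...,0]>.5)&(W[...,1]>-.15)
    m=cv2.morphologyEx(m.astype(np.uint8),cv2.MORPH_CLOSE,np.ones((5,5)))
    n,l,s,ce=cv2.connectedComponentsWithStats(m)
    for i in range(1,n):
        if s[i,4]>1500:
            P=W[(l==i)&(W[...,2]>.006)&(W[...,2]<.028)]; print('px',ce[i].round(),'bbox',s[i],'rect',rect(P),'tool',rect(tool(P)))
E
python3 - <<'E'
from h import *
lif(.6569,.1236,.08,-3.7)
held(); deck('w6.png')
E
```

```text
move [-0.07 -0.15 -0.43] twist -0.001 | pos [0.6204 0.1253 0.1647] psi -93.73 F [-0.1  0.1 -3.5] t 12.2 g 0.0219
held tray in tool 3886 [  1.1 -58.3 122.7  97.7  90. ] z [0.0713 0.0801 0.0826]
 tilt [0.0014 0.0552 0.0819]
px [414. 141.] bbox [  270    90   238   111 17560] rect [659.8  48.3 250.6 120.6  86.3] tool [ 74.3 -44.2 120.6 250.6  89.9]
```

View pics/w6.png

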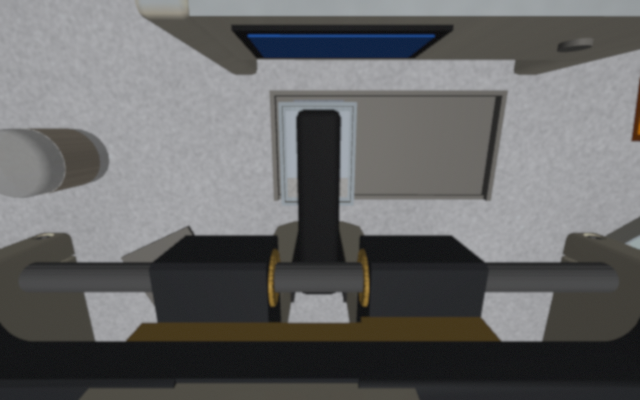

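The tray sits over the deck's left bay: the deck spans px 270–508, the tray 280–355. The deck pose is confirmed at (0.6598, 0.0483), yaw -3.7°. Next: lower.

carry_out:
  moves: [0,0,0.4,0,0,0,1,0,0,0,1.8,0,0,0,2.6,0,0,0,3.4,0,0,0,4,0,0,0,4.4,0,0,0,4.7,0,0,0,4.9,0,0,0,5.1,0,0,0,5.3,0,0,0,5.4,0,0,0,5.5,0,0,0,5.6,0,0,0,5.6,0,0,0,5.6,0,0,0,5.6,0]

```text
time_s: 13.72
position: [0.6206, 0.126, 0.1088]
eef_rot: [[-0.064, -0.998, 0.0], [-0.998, 0.064, -0.0], [-0.0, -0.0, -1.0]]
force: [0.3, 0.3, -1.2]
grip_width: 0.0217
```

```bash
python3 - <<'E'
from h import *
to([0,0,.109]); 
o=ctrl.get_obs();print(o['position'],o['moment'])
im,d,c=shot('wrist','w7.png'); W=cloud(d,c);T=tool(W)
m=(T[...,2]<.085)&(T[...,2]>.055)&(abs(T[...,0])<.033)&(T[...,1]<-.01)&(T[...,1]>-.09)
print(np.percentile(W[m][:,2],[5,50,95]))
E
```

```text
move [ 1.656e+01  6.112e+01 -4.000e-02] twist 0 | pos [0.6206 0.126  0.1088] psi -93.68 F [ 0.3  0.3 -1.2] t 13.7 g 0.0217
[0.62059963 0.12601172 0.10883902] [0.06887711 0.11777853 0.0178274 ]
[0.02991465 0.03235866 0.03605013]
```

carry_out:
  moves: [0,0.3,0,0,0,0.8,0,0,0,1.5,0,0,0,2.3,0,0,0,3.1,0,0,0,3.9,0,0,0,4.7,0,0,0,5.5,0,0,0,6.3,0,0,0,7.1,0,0,0,7.9,0,0,0,8.7,0,0,0,9.5,0,0,0,10.3,0,0,0,11,0,0,0,11.5,0,0,0,12,0,0,0,12,0,0,0,12,-1,0,0,12,-3,0]

```text
time_s: 15.43
position: [0.4993, 0.1336, 0.1374]
eef_rot: [[-0.064, -0.998, -0.005], [-0.998, 0.064, -0.0], [0.001, 0.005, -1.0]]
force: [-0.9, -0.8, -1.9]
grip_width: 0.0217
```

```bash
python3 - <<'E'
from h import *
im,d,c=shot('wrist','w8.png'); W=cloud(d,c);T=tool(W)
m=(W[...,2]>.0275)&(W[...,2]<.045)&(W[...,0]>.55)&(abs(W[...,1]-.05)<.13)&(T[...,2]>.045)
n,l,s,ce=cv2.connectedComponentsWithStats(m.astype(np.uint8))
for i in range(1,n):
    if s[i,4]>300:
        P=W[l==i]; print(ce[i],rect(P),np.percentile(P[:,2],[5,50,95]))
cm=np.array([.6598,.0483]); a=np.radians(-3.7); print('expect tray at',cm+.075*np.array([-np.sin(a),np.cos(a)]))
o=ctrl.get_obs()['position']
# pre-approach of tray A
th=-58.2; A=np.array([.5144,-.2775]); e=np.array([np.cos(np.radians(th)),np.sin(np.radians(th))]); p=A-.115*e; print(p); lif(p[0],p[1],.10,th)
E
```

```text
[316.89055877  33.52138728] [644.6 124.8  66.2  54.3  86.3] [0.03003194 0.03219149 0.0356686 ]
expect tray at [0.66463992 0.12314367]
[ 0.45380008 -0.17976234]
move [28.75  4.88 -4.66] twist 0.952 | pos [0.5027 0.1338 0.1427] psi -93.68 F [ 1.3 -0.1  0.8] t 15.5 g 0.0219
```

carry_out:
  moves: [0,0,-2,0,0,0,-4,0.02,1.5,0.2,-4.6,0.08,4,0.7,-4.6,0.17,7,1.2,-4.6,0.26,10,1.7,-4.6,0.36,13,2.2,-4.6,0.46,16,2.7,-4.6,0.56,19,3.2,-4.6,0.66,22,3.7,-4.6,0.75,25,4.2,-4.6,0.84,27,4.6,-4.6,0.91,28.2,4.8,-4.6,0.94,28.7,4.9,-4.6,0.952,28.7,4.9,-4.6,0.952,28.7,4.9,-4.6,0.952,28.7,4.9,-4.6,0.952]

```text
time_s: 16.9
position: [0.4337, -0.1488, 0.1847]
eef_rot: [[-0.849, -0.528, 0.0], [-0.528, 0.849, 0.0], [-0.0, 0.0, -1.0]]
force: [1.2, -0.5, -1.9]
grip_width: 0.0215
```

```bash
python3 - <<'E'
from h import *
to(ctrl.get_obs()['position']); tray('w9.png')
E
```

```text
move [0. 0. 0.] twist 0 | pos [ 0.4337 -0.1488  0.1847] psi -148.14 F [ 1.2 -0.5 -1.9] t 16.9 g 0.0215
px [317.  45.] 5624 bbox [286   0  64  92] rect [ 514.  -276.9   66.1   89.5   31.6] long yaw -58.4 z [0.0179 0.0201 0.0237] tool rect [  -0.4 -151.4   66.1   89.5    0.3]
px [53. 52.] 706 bbox [ 0  8 84 78] rect [ 769.6 -126.6   27.    98.5   68.9] long yaw -21.1 z [0.0171 0.0241 0.0313] tool rect [-296.8 -158.7   98.5   27.    53. ]
px [ 88. 172.] 2431 bbox [ 13 109 162 153] rect [658.   24.4 202.4 121.4  86.3] long yaw 86.3 z [0.0164 0.0224 0.0245] tool rect [-281.8   28.5  121.4  202.4   35.6]
px [302. 312.] 580 bbox [288 294  35  29] rect [352.9   7.6  47.5  37.7  22. ] long yaw 22.0 z [0.0185 0.0275 0.0287] tool rect [-13.9 175.4  47.5  37.7   9.9]
bench z -0.0005059320292276626
```

carry_out:
  moves: [-0.05,0,2,0.005,-0.05,0,4,0.005,-0.05,0,6,0.005,-0.05,0,8,0.005,-0.05,0,8.7,0.005,-0.05,0,9,0.005,-0.05,0,9,0.005,-0.05,0,9,0.005,-0.05,0,9,0.005,-0.05,0,9,0.005]

```text
time_s: 17.78
position: [0.4346, -0.1497, 0.0957]
eef_rot: [[-0.853, -0.522, 0.002], [-0.522, 0.853, -0.001], [-0.001, -0.002, -1.0]]
force: [-0.0, 0.1, -2.7]
grip_width: 0.0219
```

```bash
python3 - <<'E'
from h import *
to(ctrl.get_obs()['position']); tray('w10.png')
E
```

```text
move [0. 0. 0.] twist 0 | pos [ 0.4346 -0.1497  0.0957] psi -148.5 F [-0.   0.1 -2.7] t 17.8 g 0.0219
px [316.  39.] 6750 bbox [273   0  87  81] rect [ 505.7 -263.4   66.2   57.7   31.6] long yaw 31.6 z [0.018  0.0201 0.0236] tool rect [  -1.3 -134.1   57.7   66.2   89.9]
px [ 69. 168.] 1854 bbox [  0 108 126 154] rect [628.  -55.6  74.7 147.7  46.2] long yaw -43.8 z [0.0163 0.0214 0.0244] tool rect [-214.1  -20.8  147.7   74.7   75.3]
bench z -0.0005185088150769512
```

carry_out:
  moves: [-0.15,-0.4,0,0,-0.15,-0.8,0,0,-0.15,-1.4,0,0,-0.15,-2.2,0,0,-0.15,-3,0,0,-0.15,-3.8,0,0,-0.15,-4.6,0,0,-0.15,-5.4,0,0,-0.15,-6.2,0,0,-0.15,-7,0,0,-0.15,-7.8,0,0,-0.15,-8.6,0,0,-0.15,-9.4,0,0,-0.15,-10,0,0,-0.15,-10.5,0,0,-0.15,-10.8,0,0,-0.15,-10.8,0,0,-0.15,-10.8,0,0,-0.15,-10.8,0,0]

```text
time_s: 19.42
position: [0.4912, -0.2402, 0.0946]
eef_rot: [[-0.853, -0.522, -0.0], [-0.522, 0.853, 0.0], [0.0, 0.001, -1.0]]
force: [-0.3, -0.0, -3.2]
grip_width: 0.0215
```

```bash
python3 - <<'E'
from h import *
to(ctrl.get_obs()['position']); tray('w11.png')
E
```

```text
move [0. 0. 0.] twist 0 | pos [ 0.4912 -0.2402  0.0946] psi -148.5 F [-0.3 -0.  -3.2] t 19.4 g 0.0215
px [316. 147.] 4034 bbox [277 100  81 107] rect [ 514.2 -277.4   66.2   90.1   31.5] long yaw -58.5 z [0.018  0.0204 0.0241] tool rect [ -0.1 -43.7  90.1  66.2  90. ]
px [ 11. 182.] 688 bbox [  0 159  26  44] rect [ 733.  -117.6   17.5   36.5   33.8] long yaw -56.2 z [0.0167 0.0234 0.031 ] tool rect [-270.1  -21.8   36.5   17.5   87.7]
px [125. 314.] 307 bbox [107 292  36  49] rect [599.8 -35.8  75.2  12.5  86.3] long yaw 86.3 z [0.0161 0.0169 0.024 ] tool rect [-199.3  117.5   12.5   75.2   35.2]
bench z -0.000515954044657152
```

The blade is in without touching. Next: lift tray A.

carry_out:
  moves: [0,0,-0.2,0,0,0,-0.4,0,0,0,-0.6,0,0,0,-0.8,0,0,0,-1,0,0,0,-1.4,0,0,0,-2,0,0,0,-2.8,0,0,0,-3.6,0,0,0,-4.4,0,0,0,-5.2,0,0,0,-6,0,0,0,-6.6,0,0,0,-7,0,0,0,-7,0,0,0,-7,0]

```text
time_s: 20.8
position: [0.4915, -0.2406, 0.1647]
eef_rot: [[-0.853, -0.522, 0.0], [-0.522, 0.853, -0.0], [-0.0, -0.0, -1.0]]
force: [-0.6, -1.2, -3.8]
grip_width: 0.0215
```

```bash
python3 - <<'E'
from h import *
held()
cm=np.array([.6598,.0483]); a=np.radians(-3.7); ex=np.array([np.cos(a),np.sin(a)]); ey=np.array([-ex[1],ex[0]])
p=cm-ey*.075-ex*.009; print(p); lif(p[0],p[1],.076,-3.7)
im,d,c=shot('scene','s2.png')
E
```

```text
held tray in tool 3598 [ -0.1 -43.6  66.2  89.    0. ] z [0.0762 0.0798 0.0823]
 tilt [-0.0009 -0.      0.0794]
[ 0.64597884 -0.02596288]
move [-21.53  12.23  -0.06] twist -0.957 | pos [ 0.4913 -0.2404  0.1644] psi -148.51 F [ 0.4  0.7 -4.3] t 20.9 g 0.0214
```

carry_out:
  moves: [-0.3,0.2,0,-0.014,-1,0.55,0,-0.043,-1.9,1.1,0,-0.086,-3.1,1.8,0,-0.139,-4.3,2.4,0,-0.191,-5.5,3.1,0,-0.244,-6.7,3.8,0,-0.297,-7.8,4.5,0,-0.349,-9,5.1,0,-0.402,-10.2,5.8,0,-0.455,-11.4,6.5,0,-0.507,-12.6,7.1,0,-0.56,-13.8,7.8,0,-0.612,-14.9,8.5,0,-0.665,-16.1,9.2,0,-0.718,-17.3,9.8,0,-0.77,-18.5,10.5,0,-0.823,-19.6,11.1,0,-0.871,-20.4,11.6,0,-0.909,-21.1,12,0,-0.938]

```text
time_s: 22.57
position: [0.609, -0.0263, 0.1644]
eef_rot: [[-0.078, -0.997, -0.001], [-0.997, 0.078, 0.0], [-0.0, 0.001, -1.0]]
force: [-0.5, 0.2, -3.9]
grip_width: 0.0217
```

```bash
python3 - <<'E'
from h import *
lif(.646,-.026,.076,-3.7)
E
```

```text
move [-0.27 -0.19 -0.06] twist -0.014 | pos [ 0.609  -0.0263  0.1644] psi -94.49 F [-0.5  0.2 -3.9] t 22.6 g 0.0217
```

carry_out:
  moves: [-0.2,0,0,-0.008,-0.35,0.1,0,-0.017,-0.35,0.1,0,-0.017,-0.35,0.1,0,-0.017,-0.35,0.1,0,-0.017]

```text
time_s: 22.98
position: [0.6079, -0.0251, 0.1647]
eef_rot: [[-0.067, -0.998, -0.0], [-0.998, 0.067, -0.0], [0.0, 0.0, -1.0]]
force: [-0.9, 1.1, -2.7]
grip_width: 0.0218
```

```bash
python3 - <<'E'
from h import *
lif(.646,-.026,.076,-3.7)
im,d,c=shot('wrist','w12.png'); W=cloud(d,c);T=tool(W)
m=(T[...,2]>.062)&(T[...,2]<.0835)&(abs(T[...,0])<.036)&(T[...,1]<.03)&(T[...,1]>-.13)
P=T[m];print('held',rect(P),np.percentile(P[:,2],[5,50,95]))
deck()
E
```

```text
move [-0.15 -0.31 -0.03] twist -0.003 | pos [ 0.6079 -0.0251  0.1647] psi -93.85 F [-0.9  1.1 -2.7] t 23.0 g 0.0218
held [  0.2 -61.8 127.5  71.9  89.9] [0.06828207 0.08001921 0.08271306]
px [239. 136.] bbox [  125    88   239   111 12108] rect [659.5  48.7 250.7 119.9  86.2] tool [-77.1 -46.4 119.9 250.7  90. ]
```

View pics/w12.png

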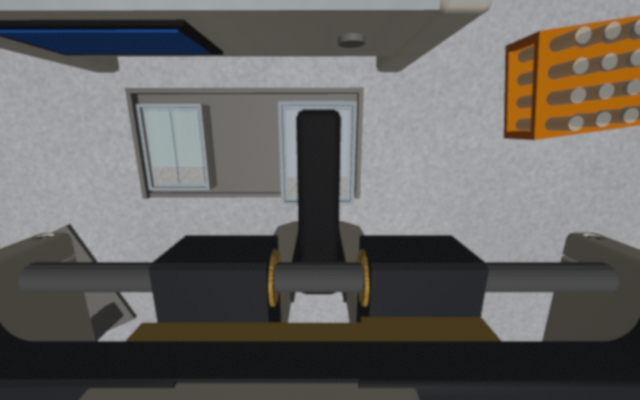

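The second tray is over the right bay and the first sits flat at (175,148). Next: lower it, with a 3 mm forward correction.

carry_out:
  moves: [-0.1,-0.1,0.4,0,-0.2,-0.2,1,0,-0.2,-0.3,1.8,0,-0.2,-0.3,2.6,0,-0.2,-0.3,3.4,0,-0.2,-0.3,4,0,-0.2,-0.3,4.4,0,-0.2,-0.3,4.7,0,-0.2,-0.3,4.9,0,-0.2,-0.3,5.1,0,-0.2,-0.3,5.3,0,-0.2,-0.3,5.4,0,-0.2,-0.3,5.5,0,-0.2,-0.3,5.6,0,-0.2,-0.3,5.6,0,-0.2,-0.3,5.6,0,-0.2,-0.3,5.6,0]

```text
time_s: 24.5
position: [0.6113, -0.0227, 0.1088]
eef_rot: [[-0.066, -0.998, 0.0], [-0.998, 0.066, -0.0], [0.0, -0.0, -1.0]]
force: [-0.3, 0.1, -1.7]
grip_width: 0.0215
```

```bash
python3 - <<'E'
from h import *
to([0,0,.109]); 
im,d,c=shot('wrist','w13.png'); W=cloud(d,c);T=tool(W)
m=(T[...,2]<.085)&(T[...,2]>.055)&(abs(T[...,0])<.033)&(T[...,1]<-.01)&(T[...,1]>-.09)
print(np.percentile(W[m][:,2],[5,50,95]))
E
```

```text
move [ 1.780e+00  6.115e+01 -4.000e-02] twist 0 | pos [ 0.6113 -0.0227  0.1088] psi -93.79 F [-0.3  0.1 -1.7] t 24.5 g 0.0215
[0.02990815 0.03233933 0.03610058]
```

carry_out:
  moves: [0,0.3,0,0,0,0.8,0,0,0,1.5,0,0,0,2.3,0,0,0,3.1,0,0,0,3.9,0,0,0,4.7,0,0,0,5.5,0,0,0,6.3,0,0,0,7.1,0,0,0,7.9,0,0,0,8.7,0,0,0,9.5,0,0,0,10.3,0,0,0,11,0,0,0,11.5,0,0,0,12,0,0,0,12.3,0,0,0,12.5,0,0,0,12.5,0,0]

```text
time_s: 26.22
position: [0.4862, -0.0144, 0.1087]
eef_rot: [[-0.066, -0.998, -0.0], [-0.998, 0.066, -0.0], [0.0, 0.0, -1.0]]
force: [0.3, -0.0, -1.7]
grip_width: 0.0218
```

```bash
python3 - <<'E'
from h import *
cm=np.array([.6598,.0484]); a=np.radians(-3.75); ex=np.array([np.cos(a),np.sin(a)])
p=cm-ex*(.060+.055+.02); print(p); lif(p[0],p[1],.0075,-3.75)
im,d,c=shot('scene','s3.png'); W=cloud(d,c); comps(W,.0275,.045,(250,200,370,290),60)
b=cv2.resize(im[120:290,170:390],None,fx=3,fy=3,interpolation=cv2.INTER_CUBIC); cv2.imwrite('pics/c3.png',cv2.convertScaleAbs(b,alpha=1.5))
E
```

```text
[0.52508905 0.05722942]
move [-7.4   0.1   1.22] twist -0.001 | pos [ 0.4862 -0.0144  0.1087] psi -93.79 F [ 0.3 -0.  -1.7] t 26.2 g 0.0218
px [279. 240.] 844 rect mm [646.9 -36.   72.9  90.8  85.3] z [0.0289 0.0334 0.0376]
px [336. 260.] 867 rect mm [665.6 125.2  66.   91.8  86.2] z [0.0291 0.0332 0.0378]
```

View pics/c3.png

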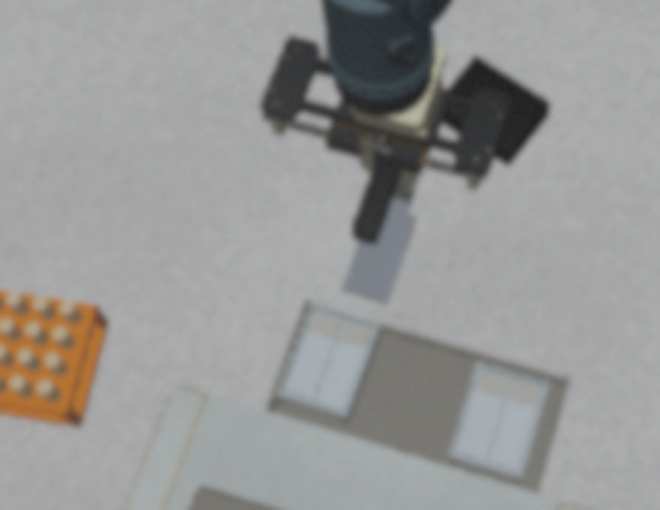

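Both trays stand in the deck. Before pushing, I raise the lifter and check the right tray's clearance from the rim, above the push line.

carry_out:
  moves: [0,0,-1,0,0,0,-3,0,-2,0,-5,0,-4,0,-7,0,-6,0,-8.5,0,-7.4,0.1,-9,0,-7.4,0.1,-9,0,-7.4,0.1,-9,0,-7.4,0.1,-9,0,-7.4,0.1,-9,0]

```text
time_s: 27.1
position: [0.49, 0.0588, 0.1981]
eef_rot: [[-0.067, -0.998, -0.001], [-0.998, 0.067, -0.0], [0.0, 0.001, -1.0]]
force: [0.2, -0.7, -2.7]
grip_width: 0.0217
```

```bash
cat >> h.py <<'E'
def indeck(fn=None):
    im,d,c=shot('wrist',fn); W=cloud(d,c);T=tool(W)
    m=(W[...,2]>.0265)&(W[...,2]<.045)&(W[...,0]>.55)&(abs(W[...,1]-.05)<.16)&(T[...,2]>.045)
    n,l,s,ce=cv2.connectedComponentsWithStats(m.astype(np.uint8))
    for i in range(1,n):
        if s[i,4]>300:
            P=W[l==i]; A=np.c_[P[:,:2],np.ones(len(P))]
            print('tray',ce[i].round(),s[i],rect(P),'tool',rect(tool(P)),'z',np.percentile(P[:,2],[5,50,95]).round(4),'slope',np.linalg.lstsq(A,P[:,2],rcond=None)[0][:2].round(4))
E
python3 - <<'E'
from h import *
to(ctrl.get_obs()['position']); indeck('w14.png'); deck()
cm=np.array([.6598,.0484]); a=np.radians(-3.75); ex=np.array([np.cos(a),np.sin(a)])
p=cm-ex*(.060+.055+.02); lif(p[0],p[1],.0075,-3.75)
E
```

```text
move [0. 0. 0.] twist 0 | pos [0.49   0.0588 0.1981] psi -93.83 F [ 0.2 -0.7 -2.7] t 27.1 g 0.0217
tray [247.  38.] [ 213    0   67   77 4797] [654.7 124.3  66.7  75.7  86.3] tool [ -76.5 -160.2   75.7   66.7   89.8] z [0.03   0.0323 0.0358] slope [-0.0053  0.0044]
tray [394.  41.] [ 362    0   68   84 5205] [640.4 -34.4  66.7  82.8  85.4] tool [  82.7 -156.5   66.7   82.8    0.7] z [0.0299 0.0321 0.0354] slope [-0.0049  0.0001]
px [310.  50.] bbox [  201     0   232    91 10333] rect [646.8  49.6 250.8  95.8  86.3] tool [  -1.4 -157.2   95.8  250.8   89.8]
move [-0.08 -0.02 10.16] twist -0.002 | pos [0.4901 0.0587 0.1981] psi -93.85 F [ 0.5  0.6 -3.2] t 27.2 g 0.0216
```

View pics/w14.png

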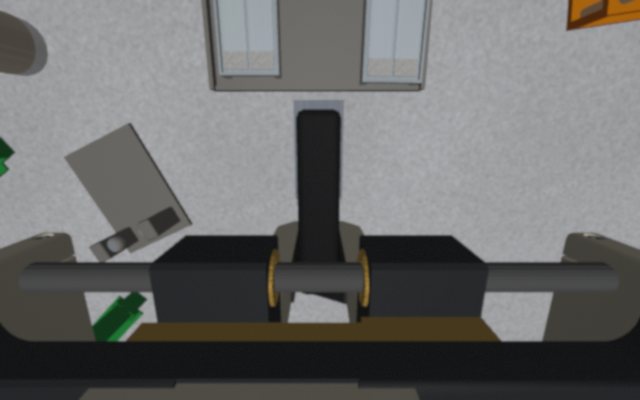

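The right tray has shifted about 9 mm right and 7 mm back, up against the lip. Its top height and slope match the other tray, so it stands flat on the floor inside the rims. Next: go down and push the deck.

carry_out:
  moves: [-0.15,0,2,0,-0.15,0,4,0,-0.15,0,6,0,-0.15,0,8,0,-0.15,0,9.5,0,-0.15,0,10.1,0,-0.15,0,10.1,0,-0.15,0,10.1,0,-0.15,0,10.1,0,-0.15,-0.5,10.1,0,-0.15,-1,10.1,0,-0.15,-1.4,10.1,0,-0.15,-1.7,10.1,0,-0.15,-2,10.1,0,-0.15,-2.3,10.1,0,-0.15,-2.6,10.1,0,-0.15,-2.9,10.1,0]

```text
time_s: 28.62
position: [0.5188, 0.0592, 0.0974]
eef_rot: [[-0.066, -0.998, -0.002], [-0.998, 0.066, 0.0], [-0.0, 0.002, -1.0]]
force: [-2.9, -0.1, -1.3]
grip_width: 0.0218
```

```bash
python3 - <<'E'
from h import *
o=ctrl.get_obs();R=o['eef_rot'];print(o['position'],'tool F',(R.T@o['force']).round(1))
indeck(); deck()
E
```

```text
[0.51880425 0.05916229 0.09736493] tool F [0.3 2.9 1.3]
tray [219.  40.] [ 170    0   97   82 7330] [653.6 124.2  66.7  56.5  86.5] tool [ -73.9 -129.3   56.5   66.7   89.7] z [0.03   0.0323 0.0357] slope [-0.013   0.0055]
tray [430.  45.] [ 382    0  101   92 8261] [639.1 -34.3  67.   63.3  85.1] tool [  85.2 -125.3   67.    63.3    1.1] z [0.0299 0.0321 0.0355] slope [-0.0079 -0.0021]
px [308.  60.] bbox [  155     0   329   200 17185] rect [602.4  52.9 252.  165.3  86. ] tool [ 7.000e-01 -8.300e+01  2.520e+02  1.653e+02  2.000e-01]
```

carry_out:
  moves: [0,-0.4,0,0,0,-0.9,0,0,0,-1.5,0,0,0,-2.1,0,0,0,-2.7,0,0,0,-3.3,0,0,0,-3.9,0,0,0,-4.5,0,0,0,-5.1,0,0,0,-5.7,0,0,0,-6.3,0,0,0,-6.9,0,0,0,-7.5,0,0,0,-8.1,0,0,0,-8.7,0,0,0,-9.2,0,0,0,-9.5,0,0,0,-9.8,0,0,0,-10,0,0,0,-10.1,0,0]

```text
time_s: 30.38
position: [0.6205, 0.0523, 0.0976]
eef_rot: [[-0.066, -0.998, 0.0], [-0.998, 0.066, -0.0], [-0.0, -0.0, -1.0]]
force: [-1.4, 0.8, -3.2]
grip_width: 0.0219
```

carry_out:
  moves: [0,-0.1,0,0,0,-0.2,0,0,0,-0.3,0,0,0,-0.4,0,0,0,-0.5,0,0,0,-0.6,0,0,0,-0.6,0,0]

```text
time_s: 30.97
position: [0.6245, 0.0521, 0.0981]
eef_rot: [[-0.066, -0.998, -0.003], [-0.998, 0.066, 0.0], [0.0, 0.003, -1.0]]
force: [-9.3, 1.2, 2.3]
grip_width: 0.0215
```

carry_out:
  moves: [0,-0.1,0,0,0,-0.2,0,0,0,-0.3,0,0,0,-0.4,0,0,0,-0.4,0,0]

```text
time_s: 31.38
position: [0.6258, 0.0522, 0.0981]
eef_rot: [[-0.066, -0.998, -0.009], [-0.998, 0.066, 0.0], [0.0, 0.009, -1.0]]
force: [-17.5, 1.3, 8.6]
grip_width: 0.022
```

carry_out:
  moves: [0,-0.1,0,0,0,-0.2,0,0,0,-0.2,0,0,0,-0.2,0,0]

```text
time_s: 31.72
position: [0.628, 0.0521, 0.0982]
eef_rot: [[-0.066, -0.998, -0.008], [-0.998, 0.066, 0.0], [0.0, 0.008, -1.0]]
force: [-16.6, 0.2, 7.8]
grip_width: 0.0216
```

carry_out:
  moves: [0,0.3,0,0,0,0.6,0,0,0,1,0,0,0,1.8,0,0,0,3,0,0,0,4.5,0,0,0,6,0,0,0,7,-2,0,0,7,-5,0,0,7,-8,0,0,7,-10,0,0,7,-10,0,0,7,-10,0,0,7,-10,0]

```text
time_s: 32.88
position: [0.5617, 0.0562, 0.1964]
eef_rot: [[-0.066, -0.998, -0.001], [-0.998, 0.066, 0.0], [0.0, 0.001, -1.0]]
force: [-0.3, -0.5, -2.6]
grip_width: 0.0217
```

```bash
python3 - <<'E'
from h import *
o=ctrl.get_obs();print(o['position'],o['force'])
im,d,c=shot('wrist','w15.png'); W=cloud(d,c);T=tool(W)
for nm,lo,hi in(('bar',-.045,-.02),('blade',.075,.10)):
    m=(T[...,2]>lo)&(T[...,2]<hi)&(abs(T[...,0])<(.05 if nm=='blade' else .012))&(T[...,1]<.03)&(T[...,1]>-.13)
    P=T[m]; print(nm,len(P),rect(P)); A=np.c_[P[:,:2],np.ones(len(P))]; print(' plane',np.linalg.lstsq(A,P[:,2],rcond=None)[0].round(4),np.percentile(P[:,1],[0.5,99.5]).round(4))
indeck()
m=(W[...,2]>.009)&(W[...,2]<.027)&(T[...,2]>.045)&(W[...,0]>.5)&(abs(W[...,1]-.04)<.12)
print('deck front x near mid',np.nanpercentile(W[...,0][m&(abs(W[...,1]-.045)<.03)],[0.5,5,50]))
f=(W[...,2]>.1)&(W[...,2]<.16)&(W[...,0]>.68); print('face',np.nanpercentile(W[...,0][f&(abs(W[...,1]-.045)<.03)],[1,5,50]) if f.any() else None)
E
```

```text
[0.56170187 0.05617971 0.19642139] [-0.28133479 -0.50051592 -2.63896646]
bar 6686 [  0.1 -25.2  24.   99.4   0.3]
 plane [ 0.0122 -0.0254 -0.0315] [-0.0744  0.0231]
blade 816 [  1.  -43.3  44.1  89.    0. ]
 plane [-0.0009 -0.0187  0.0864] [-0.0877  0.0001]
tray [248.  18.] [ 215    3   66   32 1988] [744.3 118.3  66.5  29.   86.8] tool [ -74.  -179.1   29.    66.5   89.4] z [0.0297 0.0323 0.036 ] slope [-0.0351  0.0049]
tray [398.  22.] [ 365    2   67   41 2527] [730.9 -39.9  66.3  37.8  85.6] tool [  84.7 -176.2   66.3   37.8    0.5] z [0.0295 0.0321 0.0357] slope [-0.0176  0.0006]
deck front x near mid [0.71109433 0.71348006 0.73743722]
face None
```

View pics/w15.png

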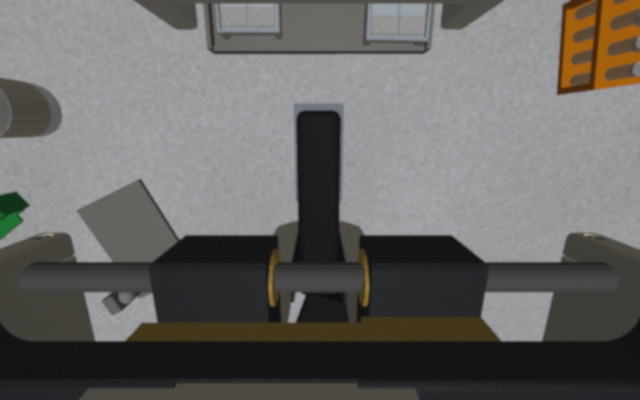

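The deck front at row 52 stands about 25 mm before the jambs (rows ~28), and the push stalled at 17 N against 3 N of friction, so the deck is home. The push tilted the lifter tip-down by about 1.1° in the grip. I will level it by pressing the blade gently on the free bench here.

carry_out:
  moves: [0,1,2,0,0,2,4,0,0,3,6,0,0,3,8,0,0,3,9.5,0,0,3,10.2,0,0,3,10.4,0,0,3,10.5,0,0,3,10.6,0,0,3,10.7,0,0,3,10.7,0,0,3,10.7,0]

```text
time_s: 33.98
position: [0.5325, 0.0582, 0.0911]
eef_rot: [[-0.066, -0.998, 0.001], [-0.998, 0.066, -0.0], [0.0, -0.001, -1.0]]
force: [-3.1, 0.1, 1.5]
grip_width: 0.0217
```

```bash
cat >> h.py <<'E'
def blade():
    im,d,c=shot('wrist'); T=tool(cloud(d,c))
    m=(T[...,2]>.075)&(T[...,2]<.0875)&(abs(T[...,0])<.03)&(T[...,1]<.03)&(T[...,1]>-.10)
    P=T[m]; print('blade',len(P),rect(P)); A=np.c_[P[:,:2],np.ones(len(P))]; print(' plane',np.linalg.lstsq(A,P[:,2],rcond=None)[0].round(4),np.percentile(P[:,1],[0.5,99.5]).round(4))
E
python3 - <<'E'
from h import *
to(ctrl.get_obs()['position']); print(ctrl.get_obs()['position'],ctrl.get_obs()['eef_rot'][2].round(4))
E
```

```text
move [0. 0. 0.] twist 0 | pos [0.5325 0.0582 0.0911] psi -93.79 F [-3.1  0.1  1.5] t 34.0 g 0.0217
[0.53254316 0.05819    0.09108746] [ 0.e+00 -5.e-04 -1.e+00]
```

Contact is just beginning (force up by about 4 N). Pressing further in 1 mm steps.

carry_out:
  moves: [0,0,0.1,0,0,0,0.2,0,0,0,0.3,0,0,0,0.3,0,0,0,0.3,0]

```text
time_s: 34.4
position: [0.5316, 0.0583, 0.0902]
eef_rot: [[-0.066, -0.998, -0.0], [-0.998, 0.066, -0.0], [0.0, 0.0, -1.0]]
force: [-13.4, -0.4, 20.8]
grip_width: 0.0218
```

carry_out:
  moves: [0,0,0.1,0,0,0,0.2,0,0,0,0.3,0,0,0,0.3,0,0,0,0.3,0]

```text
time_s: 34.82
position: [0.5309, 0.0582, 0.0894]
eef_rot: [[-0.065, -0.998, -0.0], [-0.998, 0.065, -0.001], [0.001, 0.0, -1.0]]
force: [-21.4, -1.5, 39.5]
grip_width: 0.0216
```

carry_out:
  moves: [0,0,-0.3,0,0,0,-1,0,0,0,-3,0,0,0,-5,0,0,0,-8,0,0,0,-11,0,0,0,-11,0,0,0,-11,0,0,0,-11,0]

```text
time_s: 35.57
position: [0.532, 0.0582, 0.1936]
eef_rot: [[-0.066, -0.998, -0.001], [-0.998, 0.066, 0.0], [-0.0, 0.001, -1.0]]
force: [-0.9, 0.1, -3.5]
grip_width: 0.0217
```

```bash
python3 - <<'E'
from h import *
blade()
S=np.load('seat.npz'); R=S['R']; psi=np.degrees(np.arctan2(R[1,0],R[0,0])); p=S['p'].copy(); p[2]+=.10; to(p,psi)
E
```

```text
blade 717 [  0.9 -44.4  44.   88.3   0.1]
 plane [ 0.0014 -0.0053  0.0863] [-0.0885 -0.0011]
move [-23.56   8.99  -0.24] twist -0.437 | pos [0.5314 0.0583 0.1929] psi -93.8 F [ 0.4  0.3 -1.9] t 35.6 g 0.0216
```

carry_out:
  moves: [-0.6,0.2,-1,-0.01,-2,0.7,-2,-0.04,-4,1.5,-2,-0.08,-6.5,2.5,-2,-0.12,-9,3.4,-2,-0.17,-11.5,4.4,-2,-0.21,-14,5.3,-2,-0.26,-16.5,6.3,-2,-0.31,-19,7.2,-2,-0.35,-21,8,-1.5,-0.39,-22.5,8.6,-1,-0.42,-23.3,8.9,-0.5,-0.435,-23.6,8.9,-0.2,-0.437,-23.6,8.9,-0.2,-0.437,-23.6,8.9,-0.2,-0.437,-23.6,8.9,-0.2,-0.437,-23.6,8.9,-0.2,-0.437]

```text
time_s: 37.03
position: [0.4598, 0.2988, 0.197]
eef_rot: [[0.361, -0.933, 0.001], [-0.933, -0.361, -0.0], [0.0, -0.0, -1.0]]
force: [1.2, -0.2, -2.3]
grip_width: 0.0217
```

```bash
python3 - <<'E'
from h import *
S=np.load('seat.npz'); R=S['R']; psi=np.degrees(np.arctan2(R[1,0],R[0,0])); p=S['p'].copy(); p[2]+=.06; to(p,psi)
im,d,c=shot('wrist','w16.png'); blade()
W=cloud(d,c); T=tool(W); m=(W[...,2]>.003)&(W[...,2]<.010)&(abs(T[...,0])<.07)&(T[...,1]<.03)
P=T[m]; print('plate tool',rect(P),len(P))
im,d,c=shot('scene'); W=cloud(d,c); comps(W,.0275,.05,(230,225,380,300),20); comps(W,.006,.026,(230,225,380,300),60)
E
```

```text
move [-0.14  0.21  4.13] twist -0.002 | pos [0.4598 0.2988 0.197 ] psi -68.85 F [ 1.2 -0.2 -2.3] t 37.0 g 0.0217
blade 412 [  0.6 -43.5  88.2  43.9  90. ]
 plane [ 0.0024 -0.0039  0.0867] [-0.0876  0.0002]
plate tool [ -0.9 -92.  229.6 100.2  89.9] 3327
```

carry_out:
  moves: [-0.14,0.05,1,0,-0.14,0.05,2.5,0,-0.14,0.05,4,0,-0.14,0.05,5.5,0,-0.14,0.05,6.5,0,-0.14,0.05,7,0,-0.14,0.05,7,0,-0.14,0.05,7,0,-0.14,0.05,7,0]

```text
time_s: 37.93
position: [0.4588, 0.301, 0.1274]
eef_rot: [[0.362, -0.932, 0.001], [-0.932, -0.362, 0.001], [-0.0, -0.002, -1.0]]
force: [0.1, 0.6, -2.5]
grip_width: 0.0215
```

```bash
python3 - <<'E'
from h import *
S=np.load('seat.npz'); R=S['R']; psi=np.degrees(np.arctan2(R[1,0],R[0,0])); p=S['p'].copy(); to(p,psi)
E
```

```text
move [0.11 0.21 3.18] twist 0.0 | pos [0.4588 0.301  0.1274] psi -68.75 F [ 0.1  0.6 -2.5] t 37.9 g 0.0215
```

carry_out:
  moves: [0.1,0.05,0.3,0,0.1,0.05,0.7,0,0.1,0.05,1.1,0,0.1,0.05,1.4,0,0.1,0.05,1.7,0,0.1,0.05,2,0,0.1,0.05,2,0]

```text
time_s: 38.52
position: [0.4584, 0.2997, 0.1062]
eef_rot: [[0.362, -0.932, 0.001], [-0.932, -0.362, 0.0], [0.0, -0.001, -1.0]]
force: [2.2, 0.1, -4.5]
grip_width: 0.0218
```

carry_out:
  moves: [0,0,0.3,0,0,0,0.6,0,0,0,0.8,0,0,0,1,0,0,0,1.1,0,0,0,1.2,0,0,0,1.2,0]

```text
time_s: 39.1
position: [0.4572, 0.2992, 0.0958]
eef_rot: [[0.363, -0.932, -0.001], [-0.932, -0.363, -0.001], [0.0, 0.001, -1.0]]
force: [-6.3, -2.8, 11.7]
grip_width: 0.0222
```

carry_out:
  moves: [0,0,0.1,0,0,0,0.2,0,0,0,0.3,0,0,0,0.3,0,0,0,0.3,0]

```text
time_s: 39.52
position: [0.4567, 0.2991, 0.0954]
eef_rot: [[0.363, -0.932, -0.0], [-0.932, -0.363, -0.001], [0.001, 0.001, -1.0]]
force: [-14.5, -7.2, 31.4]
grip_width: 0.0214
```

```bash
python3 - <<'E'
from h import *
o=ctrl.get_obs(); print(o['position'],o['force']); blade()
E
```

```text
[0.4567432  0.29907884 0.09538608] [-14.47535313  -7.22637751  31.39011759]
blade 814 [ -0.8 -36.1 105.3  59.8  88.8]
 plane [ 0.0059 -0.0269  0.0846] [-0.0884  0.015 ]
```

carry_out:
  moves: [0,0,-0.2,0,0,0,-0.35,0,0,0,-0.35,0]

```text
time_s: 39.82
position: [0.4573, 0.2993, 0.0958]
eef_rot: [[0.363, -0.932, -0.001], [-0.932, -0.363, -0.001], [0.0, 0.001, -1.0]]
force: [-6.8, -2.6, 10.2]
grip_width: 0.0216
```

carry_out:
  moves: [0,0,0,0,0,0,0,0,0,0,0,0,0,0,0,0,0,0,0,0,0,0,0,0,0,0,0,0,0,0,0,0,0,0,0,0,0,0,0,0]
  claw: 1

```text
time_s: 40.65
position: [0.4581, 0.2996, 0.0951]
eef_rot: [[0.362, -0.932, -0.0], [-0.932, -0.362, -0.0], [-0.0, 0.0, -1.0]]
force: [-0.4, -0.5, -0.6]
grip_width: 0.0835
```

carry_out:
  moves: [0,0,-1,0,0,0,-3,0,0,0,-6,0,0,0,-9,0,0,0,-12,0,0,0,-14.5,0,0,0,-14.5,0,0,0,-14.5,0,0,0,-14.5,0]

```text
time_s: 41.4
position: [0.4577, 0.2994, 0.24]
eef_rot: [[0.362, -0.932, -0.0], [-0.932, -0.362, -0.0], [-0.0, 0.0, -1.0]]
force: [0.8, -0.2, -0.2]
grip_width: 0.0927
```

```bash
python3 - <<'E'
from h import *
o=ctrl.get_obs(); print(o['position'],o['force'],o['grip_width'])
im,d,c=shot('wrist','w17.png'); W=cloud(d,c); T=tool(W)
n0=(T[...,2]>.045)&(abs(W[...,0]-.48)<.1)&(abs(W[...,1]-.31)<.07)
for nm,lo,hi in(('bar',.11,.145),('plate',.002,.0085),('blade',.0075,.013)):
    P=W[n0&(W[...,2]>lo)&(W[...,2]<hi)]; A=np.c_[P[:,:2]-[.48,.308],np.ones(len(P))]; print(nm,len(P),rect(P),np.linalg.lstsq(A,P[:,2],rcond=None)[0].round(4))
W0=cloud(np.load('/tmp/w1.npz')['d'],(*np.load('/tmp/w1.npz')['k'],np.load('/tmp/w1.npz')['C']))
n0=(abs(W0[...,0]-.48)<.1)&(abs(W0[...,1]-.31)<.07)
P=W0[n0&(W0[...,2]>.11)&(W0[...,2]<.145)]; A=np.c_[P[:,:2]-[.48,.308],np.ones(len(P))]; print('bar at start',len(P),rect(P),np.linalg.lstsq(A,P[:,2],rcond=None)[0].round(4))
s,_,_=shot('side'); s2,_,_=shot('scene')
a=cv2.resize(s[100:290,230:490],(780,570),interpolation=cv2.INTER_CUBIC); cv2.imwrite('pics/c5.png',cv2.convertScaleAbs(a,alpha=1.5))
E
```

```text
[0.45768604 0.29941164 0.24001189] [ 0.82823684 -0.19836033 -0.17584801] 0.09268158017918789
bar 2024 [479.5 307.2  98.3  22.   20.8] [-0.0034  0.0007  0.126 ]
plate 4371 [487.5 310.1 176.7 138.9   0.6] [-0.0005  0.0016  0.0057]
blade 723 [489.6 308.3 144.   92.5  21.5] [ 0.0001 -0.0003  0.0086]
bar at start 2011 [480.6 308.1  99.   21.5  21.2] [-0.0013 -0.      0.126 ]
```

View pics/w17.png

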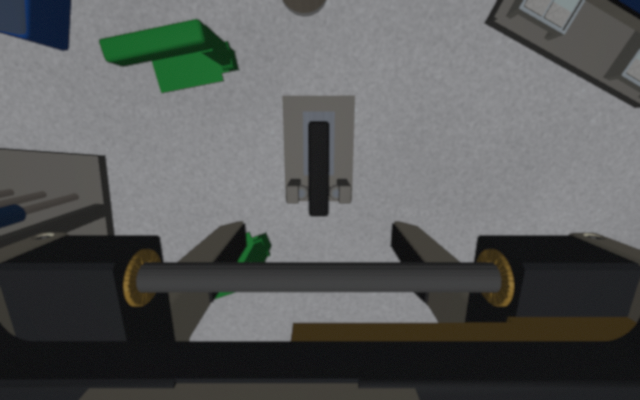

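View pics/c5.png

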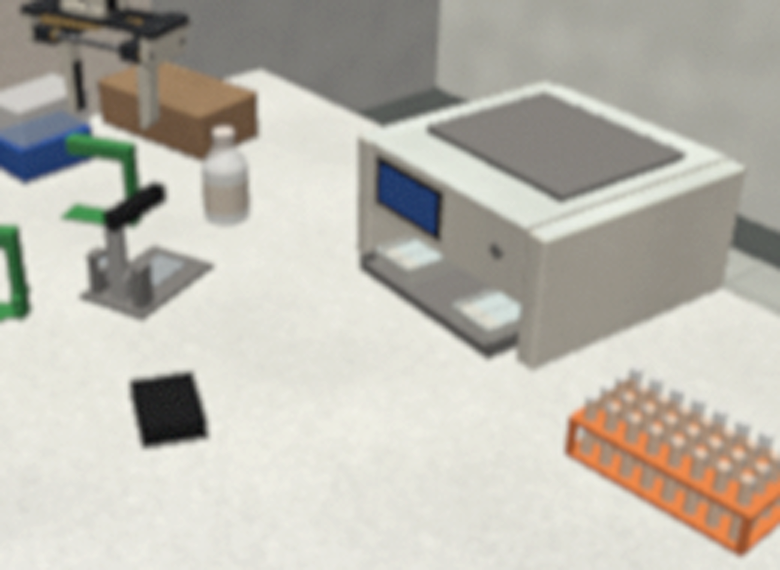

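The lifter is seated, with the same height and pose as at the start. The trays are in the deck and none are left on the bench. One last numeric check of the deck's 25 mm stand-off before I hand in.

```bash
python3 - <<'E'
from h import *
a=np.radians(-3.7); ex=np.array([np.cos(a),np.sin(a)]); ey=np.array([-ex[1],ex[0]])
im,d,c=shot('side'); W=cloud(d,c); X=(W[...,:2]-[.6598,.0484])@ex; Y=(W[...,:2]-[.6598,.0484])@ey; Z=W[...,2]
h=lambda m:np.percentile(X[m],[2,10,50,90]).round(4) if m.sum()>20 else m.sum()
print('face',h((Z>.09)&(Z<.165)&(abs(Y)<.13)&(X>.03)&(X<.13)))
print('deck front face',h((Z>.005)&(Z<.014)&(abs(Y)<.11)&(X>.0)&(X<.13)))
E
```

```text
face [0.0714 0.0732 0.0764 0.0794]
deck front face [0.0502 0.0522 0.0737 0.1172]
```

```bash
python3 -c "
from bench import ctrl
print(ctrl.close_job(), ctrl.get_obs()['time_s'])"
```

```text
the job is handed in; nothing more can be done
the job is handed in; nothing more can be done
```

I did the whole job in the order asked and handed it in at about 41 s; close_job gave no verdict. There were two trays on the bench. I set each one down in the deck with the lifter, pushed the deck in, and pressed the lifter back into its holder.

**Last checks**
- **Deck:** the push stalled at about 17 N against 3 N of friction. The deck front stands about 25 mm before the scanner face, which matches the home position. It travelled about 111 mm, a little short of the "about 0.12 m" given.
- **Lifter:** its handle is back at the starting height, within about 1.5 mm and 0.4° of the start pose, and level to about 0.2°. I pressed it down with about 31 N.
- **Other things:** I kept clear of everything else on the bench, and nothing looked moved in the last pictures. The gripper is open and clear.

**Not as planned**
- **Right-hand tray:** it moved after I set it down, about 9 mm sideways and 7 mm back, against the deck's front lip. Either the retreating blade dragged it or it was knocked. It measured flat and inside the rims before the push, so I left it there.
- **Lifter in the grip:** pushing the deck tilted it about 1° tip-down. I pressed the blade on the bare bench with about 40 N to level it before seating it.

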